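# Slide the chopping board out over the edge of the stove cover

### The arm

A 6-joint arm with a two-finger parallel gripper is mounted at the origin on a cart in front of the work surface, level with it; the furniture and walls round the work are solid. World frame = base frame: x ahead of the robot, y to its left, z up, the work surface at z = 0. Lengths are in mm, angles in degrees, forces in N, time in s.
With the tool pointing down it reaches from about 325 to 925 mm from the base axis. Payload 3.1 kg.
Tool frame: the origin (TCP) lies at the very end of the fingers, on their centre line; the grasp point (between the pads) lies grasp_offset behind it (grasp_offset is the distance from the TCP to the grasp point, in mm); z points along the fingers, y is the line along which they close (so a half turn about z gives the same grasp; the last joint's range is limited). The gripper opens to 85 mm and grips with 20 to 120 N. Pads are 22 mm wide; open, the fingers measure 114 mm over their backs; the gripper's body (76 mm by 85 mm) begins 54 mm behind the grasp point. The pads swing forward as they close: fully open they stand 13 mm farther back than shut.
Start: joints at [59.404, 12.427, 92.441, -0, 75.132, -6.429], TCP at [255.861, 570.241, 231.3] pointing down, gripper open.
Joint ranges: [-157.48, 157.48], [-44.54, 120.13], [17.64, 146.25], [-64.5, 244.5], [7.68, 150.69], [-147.95, 147.95]. Speed limits (degrees/s): [159.86, 159.86, 180, 180, 180, 180].

### API

Orientations are given as [roll, pitch, yaw] about the fixed x, y, z axes, in that order (R = Rz(yaw) Ry(pitch) Rx(roll)).
In Python, from station import * gives the robot as it stands. Calls block until the motion is done:
- goto(position, orientation): joint-space move of the TCP to a pose.
- move_l(position, attitude=None, speed=150): straight line of the TCP; attitude=None keeps the orientation; speed is the mean speed in mm/s.
- move_j(angles): joint-space move.
- grip(opening, squeeze=None): finger opening in mm; squeeze is the grip in N (None keeps the last); returns when the fingers have stopped.
- wait(seconds).
- solve_ik(position, orientation): joint angles nearest the present ones, or None.
- get_obs(): the state.
- get_image(name): name is "side" or "top"; returns the picture (384x512x3 uint8, red, green, blue); there is no depth.
- get_calibration(name): a dict with "fx", "fy", "cx", "cy" (pixels), "R" (3x3) and "t" (3): a world point X has camera coordinates R X + t. Camera axes: x right, y down, z forward; pixel columns grow to the right and rows downward; lengths in mm; the calibration is good to about 2 mm. A picture is of the moment at which its call begins. get_calibration takes no time and is no camera call.
A pose or a line that the arm cannot do raises Unreachable and nothing moves.
- sign_off(): hands the job in; it is judged then, once.
Trained networks look in the newest picture that a camera, given by its name, has taken for a name from the list of things; names that differ only in an ending like _2 or _b are one class to them, and where a whole thing is asked for, a point or a joint stands for the part that bears it (a point fixed in the world has none). Each returns a list of dicts, best first, with "score" (0 to 1); they miss things now and then, are a little off and sometimes report something else, mostly with a low value. They report only what shows in the picture. A call takes as long as a camera call.
- spot_in(name, camera): "extent" ([centre column, centre row, width, height] in pixels, round what is visible of it).
- regions_of(name, camera): "region" (384x512 bool, what is visible of it) and "extent" ([centre column, centre row, width, height] in pixels, round what is visible of it).
The state is a dict: "t": time; "joint_pos": joint angles; "qvel": joint speeds; "effort": joint torques, N m; "tcp_pos": TCP position; "ee_rot": TCP orientation; "wrist_force": force on the tool from outside, world axes, zero at the start; "moment": the same for the moment, N m; "grip_width": finger opening in mm; "grip_force": force on a finger pad.
Only numpy, scipy, OpenCV 4.12 (cv2) and the standard library are available. Lean on these libraries where they do the work, as an engineer would, in place of code of your own. Each camera call takes 0.05 s, during which the arm holds its last target. There are 200 camera calls.

### The job

Without lifting it, push the chopping board along the wooden stove cover toward the cover's left edge (the sink side) until its end with the hand slot hangs out about 7 cm past that edge, so that the slot is free to reach a hand into. Leave the board flat and at rest on the cover, square to that edge, and do not disturb the shaker, the jar and the tin behind it.

Things in the scene. Friction and masses are not known exactly. Their poses are not given: they have to be found in the camera images.
- cover: Fixed wooden stove cover, a flat slab 360 mm (its x) by 500 mm (its y) by 20 mm thick, lying across the pan supports of the stove. Origin: centre of its underside; the top is 20 mm above it. Its +y axis points to its left edge (seen from the robot), square to that edge. It does not move, but lies up to a few cm and about 6 degrees differently each time.
- cover_edge (a point): Middle of the left edge of the stove cover, on its top surface. Axes as the cover's: y points outward over the edge, x along the edge, away from the robot; z up.
- board: Loose flat plastic chopping board, 170 mm (its x) by 260 mm (its y) by 10 mm thick, 0.26 to 0.52 kg, hand slot near its -y end. It lies flat on the cover, slot end toward the left edge, up to 12 degrees askew. Held by friction alone (a few N slide it). It collides as a solid slab (fingers cannot enter the slot). Origin: centre of its underside.
- board_slot_end (a point): Middle of the board's -y end (the end with the hand slot), on the underside, 130 mm from the board's origin along its -y. At the start it lies about 25 to 105 mm inside the cover's left edge. The plain end lies 260 mm from this point along the board's +y.
- shaker: Bystander: upright shaker, 44 mm across, 90 mm high, standing loose on the cover behind the board (far side from the robot). Origin: centre of its underside.
- jar: Bystander: upright spice jar, 46 mm across, 106 mm high, standing loose on the cover behind the board. Origin: centre of its underside.
- tin: Bystander: low round tin, 86 mm across, 40 mm high, standing loose on the cover behind the board. Origin: centre of its underside. The three bystanders swap places from start to start.

How it is judged (in metres and radians):
At the end, for the whole second after the job is handed in: The middle of the slot end is 58 to 82 mm past the cover's left edge; the board is square to it within 0.1 rad, flat on the cover (tilt < 0.03 rad, height within 4 mm), within 115 mm of the cover's middle along the edge, at rest; shaker, jar, tin upright, within 20 mm of their starts (y of board_slot_end in the frame of cover_edge between 0.058 and 0.082 m and angle between the y axis of board and the y axis of cover_edge, either way round below 0.1 rad and x of board in the frame of cover_edge between -0.115 and 0.115 m and z of board in the frame of cover_edge between -0.004 and 0.004 m and angle between board's own z axis and vertical below 0.03 rad and linear speed of board below 0.01 m/s and distance of each of shaker, jar, tin from where it was at the start of the episode below 0.02 m and angle between each of shaker, jar, tin's own z axis and vertical below 0.2 rad); the robot touches nothing.
It fails at once if the board is lifted off the cover (its middle rises more than 10 mm) or carried (z of board in the frame of cover_edge above 0.01 m).
It fails at once if the board is tipped more than 0.12 rad (about 7 degrees) (angle between board's own z axis and vertical above 0.12 rad).
It fails at once if the shaker, the jar or the tin is moved more than 20 mm or tipped over (distance of any of shaker, jar, tin from where it was at the start of the episode above 0.02 m or angle between any of shaker, jar, tin's own z axis and vertical above 0.4 rad).
It also fails if it takes over 38 s, if anything falls off the work surface, if the arm or the gripper's body presses on something with over 40 N, if the wrist force passes 120 N, or if a joint passes its speed limit or range.

## Working session

There is one attempt and no reset: what is moved stays moved. The work goes in short steps, each a Python script; the robot and the scene stay as the last script left them, time stands still between calls to the robot, and variables do not carry over. Pictures are saved under pics/ and viewed, at most 10 in all, crops included, and the job is handed in when it is done.

```bash
mkdir -p pics; ls; python3 - <<'E'
from station import *
import cv2,numpy as np
o=get_obs();print(o['t'],o['tcp_pos'],o['ee_rot'],o['grip_width'])
for c in('side','top'):
    im=get_image(c);cv2.imwrite(f'pics/{c}0.png',im[...,::-1]);k=get_calibration(c);R=np.array(k['R']);print(c,k['fx'],k['fy'],k['cx'],k['cy'],(-R.T@np.array(k['t'])).round(),R.round(2).tolist())
    for n in('cover','board','shaker','jar','tin'):
        r=regions_of(n,c);print(n,[(round(d['score'],2),np.round(d['extent']).tolist(),int(d['region'].sum())) for d in r[:2]])
        if r: np.save(f'{c}_{n}.npy',r[0]['region'])
print(grasp_offset if 'grasp_offset' in globals() else None)
E
```

```text
pics
0.0 [255.41347941 569.51655691 229.95752892] [-1.79861668e+02 -1.53099660e-02  1.55833564e+02] 85.500744161887
side 362.2698285340607 362.2698285340607 259.32592132777336 198.37917008356766 [390. 650. 548.] [[-0.96, -0.29, -0.0], [-0.15, 0.52, -0.84], [0.24, -0.8, -0.54]]
cover [(0.69, [265.0, 223.0, 186.0, 143.0], 11284)]
board [(0.59, [291.0, 228.0, 87.0, 77.0], 5367)]
shaker [(0.78, [206.0, 213.0, 20.0, 38.0], 655)]
jar [(0.6, [243.0, 154.0, 15.0, 41.0], 652), (0.6, [291.0, 227.0, 88.0, 77.0], 5476)]
tin [(0.98, [228.0, 190.0, 36.0, 35.0], 925)]
top 354.969597639375 354.969597639375 255.89588087632683 195.2605835208618 [452.  -3. 898.] [[-0.02, -1.0, 0.04], [-0.99, 0.01, -0.16], [0.16, -0.04, -0.99]]
cover [(0.7, [281.0, 211.0, 214.0, 154.0], 21014)]
board [(0.76, [242.0, 229.0, 121.0, 91.0], 7380)]
shaker [(0.81, [211.0, 151.0, 22.0, 24.0], 359)]
jar [(0.63, [336.0, 144.0, 28.0, 31.0], 622)]
tin [(0.64, [276.0, 152.0, 40.0, 36.0], 1158)]
18.700000000000003
```

```bash
python3 - <<'E'
import cv2
for c in('side','top'):
    a=cv2.imread(f'pics/{c}0.png')
    cv2.imwrite(f'pics/{c}0b.png',cv2.resize(a,(800,600),interpolation=cv2.INTER_CUBIC))
E
```

```text
(no output)
```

View pics/side0b.png

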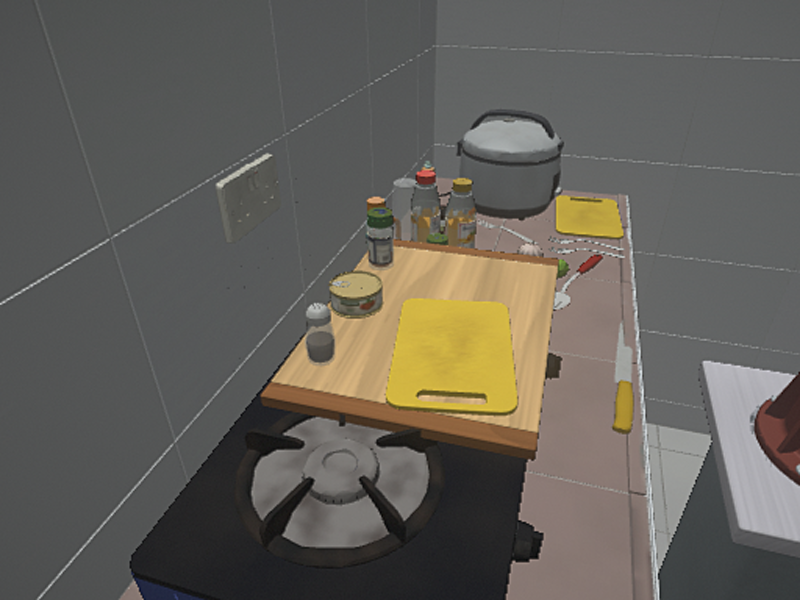

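View pics/top0b.png

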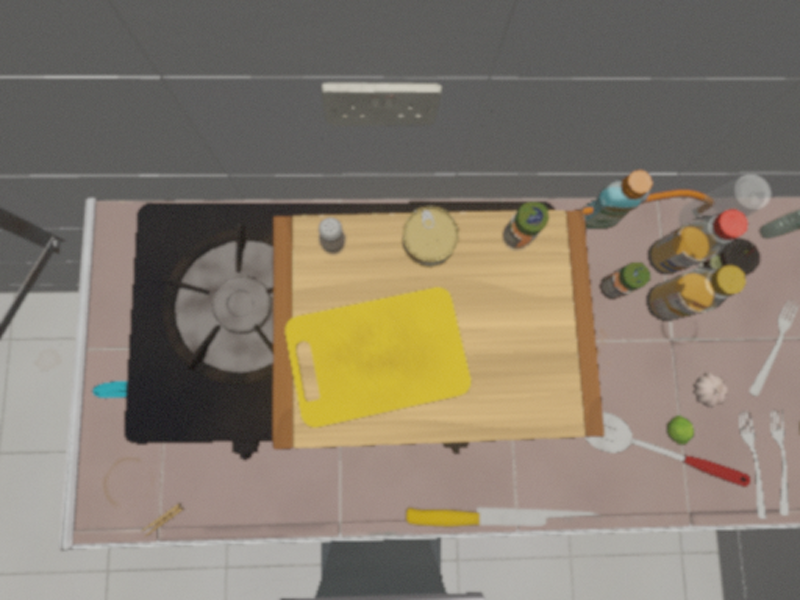

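```bash
cat > h.py <<'E'
import cv2,numpy as np
from station import *
def unproj(c,uv,z):
    k=get_calibration(c);R=np.array(k['R']);t=np.array(k['t']);C=-R.T@t
    uv=np.atleast_2d(uv).astype(float)
    d=np.c_[(uv[:,0]-k['cx'])/k['fx'],(uv[:,1]-k['cy'])/k['fy'],np.ones(len(uv))]@R
    return (C+d*((z-C[2])/d[:,2])[:,None])[:,:2]
def proj(c,X):
    k=get_calibration(c);p=np.atleast_2d(X)@np.array(k['R']).T+np.array(k['t'])
    return np.c_[p[:,0]/p[:,2]*k['fx']+k['cx'],p[:,1]/p[:,2]*k['fy']+k['cy']]
def tri(pt,ps):
    P=[np.c_[np.array(k['R']),k['t']] for k in (get_calibration('top'),get_calibration('side'))]
    n=[((np.array(p)-[k['cx'],k['cy']])/k['fx']).reshape(2,1) for p,k in ((pt,get_calibration('top')),(ps,get_calibration('side')))]
    X=cv2.triangulatePoints(P[0],P[1],n[0],n[1]);return (X[:3]/X[3]).ravel()
def yellow(im):
    h=cv2.cvtColor(im,cv2.COLOR_RGB2HSV)
    m=cv2.inRange(h,(22,190,90),(32,255,255))
    m=cv2.morphologyEx(m,cv2.MORPH_OPEN,np.ones((3,3)))
    n,l,s,c=cv2.connectedComponentsWithStats(m);m=(l==1+np.argmax(s[1:,4])).astype(np.uint8)
    return max(cv2.findContours(m,cv2.RETR_EXTERNAL,cv2.CHAIN_APPROX_NONE)[0],key=cv2.contourArea)[:,0]
def board(im,c,z):
    "centre, size, yaw (deg) of long axis relative to world y"
    (x,y),(w,h),a=cv2.minAreaRect(unproj(c,cv2.convexHull(yellow(im))[:,0],z).astype(np.float32))
    if w>h: w,h,a=h,w,a-90   # w short (x-axis at angle a)
    return np.array([x,y,w,h,(a+90)%180-90])
E
python3 - <<'E'
from h import *
ims={c:cv2.imread(f'pics/{c}0.png')[...,::-1].copy() for c in('top','side')}
for z in (20,40,60,70,80,90,100):
    print(z,[board(ims[c],c,z).round(1).tolist() for c in ims])
# cover corners, rough pixels 800x600 scale
T={'nl':(273,447),'fl':(274,216),'fr':(581,210),'nr':(603,437)}
S={'nl':(535,431),'fl':(262,389),'fr':(395,241),'nr':(557,262)}
for n in T: print(n,tri(np.array(T[n])*.64,np.array(S[n])*.64).round(1))
c=ims['side'][235:300,160:360];cv2.imwrite('pics/crop.png',cv2.resize(c,None,fx=4,fy=4,interpolation=cv2.INTER_CUBIC)[...,::-1])
E
```

```text
Traceback (most recent call last):
  File "h.py", line 23, in board
    (x,y),(w,h),a=cv2.minAreaRect(unproj(c,cv2.convexHull(yellow(im))[:,0],z).astype(np.float32))
                                                          ~~~~~~^^^^
  File "h.py", line 19, in yellow
    n,l,s,c=cv2.connectedComponentsWithStats(m);m=(l==1+np.argmax(s[1:,4])).astype(np.uint8)
                                                        ~~~~~~~~~^^^^^^^^^
ValueError: attempt to get argmax of an empty sequence
```

```bash
cat > m.py <<'E'
from h import *
ims={c:cv2.imread(f'pics/{c}0.png')[...,::-1].copy() for c in('top','side')}
for c,p in (('top',[(242,225),(320,240),(180,220)]),('side',[(290,220),(250,240),(300,268)])):
    h=cv2.cvtColor(ims[c],cv2.COLOR_RGB2HSV);print([h[v,u].tolist() for u,v in p])
E
python3 m.py
cat > m2.py <<'E'
from h import *
ims={c:cv2.imread(f'pics/{c}0.png')[...,::-1].copy() for c in('top','side')}
for z in (20,40,60,70,80,90,100):
    print(z,[board(ims[c],c,z).round(1).tolist() for c in ims])
T={'nl':(273,447),'fl':(274,216),'fr':(581,210),'nr':(603,437)}
S={'nl':(535,431),'fl':(262,389),'fr':(395,241),'nr':(557,262)}
for n in T: print(n,tri(np.array(T[n])*.64,np.array(S[n])*.64).round(1))
c=ims['side'][235:300,160:360];cv2.imwrite('pics/crop.png',cv2.resize(c,None,fx=4,fy=4,interpolation=cv2.INTER_CUBIC)[...,::-1])
E
sed -i 's/(22,190,90),(32/(20,200,90),(35/' h.py; python3 m2.py
```

```text
[[25, 182, 202], [19, 102, 188], [15, 151, 155]]
[[24, 172, 200], [24, 178, 212], [18, 109, 152]]Traceback (most recent call last):
  File "m2.py", line 4, in <module>
    print(z,[board(ims[c],c,z).round(1).tolist() for c in ims])
             ~~~~~^^^^^^^^^^^^
  File "h.py", line 23, in board
    (x,y),(w,h),a=cv2.minAreaRect(unproj(c,cv2.convexHull(yellow(im))[:,0],z).astype(np.float32))
                                                          ~~~~~~^^^^
  File "h.py", line 19, in yellow
    n,l,s,c=cv2.connectedComponentsWithStats(m);m=(l==1+np.argmax(s[1:,4])).astype(np.uint8)
                                                        ~~~~~~~~~^^^^^^^^^
    return _wrapfunc(a, 'argmax', axis=axis, out=out, **kwds)
    return bound(*args, **kwds)
ValueError: attempt to get argmax of an empty sequence
```

```bash
sed -i 's/(20,200,90),(35/(21,135,90),(35/' h.py; python3 m2.py
```

```text
20 [[519.4, -1.3, 177.6, 272.6, 11.2], [523.8, -45.9, 182.6, 286.9, 11.2]]
40 [[517.9, -1.4, 173.6, 266.4, 11.2], [518.7, -19.6, 175.7, 276.0, 11.2]]
60 [[516.3, -1.4, 169.5, 260.2, 11.2], [513.6, 6.8, 168.8, 265.2, 11.2]]
70 [[515.6, -1.5, 167.5, 257.0, 11.2], [511.1, 19.9, 165.3, 259.7, 11.2]]
80 [[514.8, -1.5, 165.5, 253.9, 11.2], [508.5, 33.1, 161.9, 254.3, 11.2]]
90 [[514.1, -1.5, 163.5, 250.8, 11.2], [506.0, 46.3, 158.4, 248.9, 11.2]]
100 [[513.3, -1.5, 161.4, 247.7, 11.2], [503.5, 59.4, 154.9, 243.4, 11.2]]
nl [384.5 149.9  69.7]
fl [737.4 157.6  53.7]
fr [ 729.6 -339.7   42.9]
nr [ 387.7 -346.5   37. ]
```

View pics/crop.png

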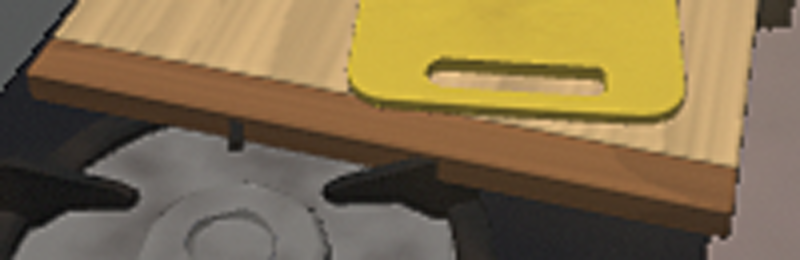

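```bash
cat > m3.py <<'E'
from h import *
from scipy.optimize import least_squares
im=cv2.imread('pics/top0.png')[...,::-1]
R=im[...,0].astype(float)-im[...,2]
rows=np.arange(150,280,3);pts=[]
for r in rows:
    g=np.diff(cv2.GaussianBlur(R[r-1:r+2].mean(0)[None],(5,1),0)[0])[166:184];g=np.clip(g,0,None)
    j=g.argmax();s=slice(max(j-2,0),j+3);pts.append(((np.arange(166,184)[s]*g[s]).sum()/g[s].sum()+.5,r))
pts=np.array(pts);vx,vy,x0,y0=cv2.fitLine(pts.astype(np.float32),cv2.DIST_HUBER,0,.01,.01).ravel()
print('left line px at rows 140,286',[x0+vx/vy*(r-y0) for r in(140,286)],'rms',np.std(pts[:,0]-(x0+vx/vy*(pts[:,1]-y0))))
T=np.array([(x0+vx/vy*(286-y0),286),(x0+vx/vy*(138.5-y0),138.5),(581*.64,210*.64),(603*.64,437*.64)])
S=np.array([(160+735/4,235+188/4),(160+31/4,235+70/4),(395*.64,241*.64),(557*.64,262*.64)])
for a,b in zip(T,S): print(tri(a,b).round(1))
def cor(p):
    x,y,z,a=p;c,s=np.cos(a),np.sin(a)
    return np.array([(x+c*u-s*v,y+s*u+c*v,z) for u,v in((-180,250),(180,250),(180,-250),(-180,-250))])
W=np.array([1,1,.6,.6])[:,None]
f=lambda p:np.r_[(W*(proj('top',cor(p))-T)).ravel(),(W*(proj('side',cor(p))-S)).ravel()]
q=least_squares(f,[560,-100,50,0],x_scale=[100,100,50,.1],loss='soft_l1');print(q.x.round(3),np.degrees(q.x[3]),q.fun.round(1).tolist())
for z in(45,50,q.x[2]):
    l=unproj('top',T[:2],z);print(z,l.round(1).tolist(),'edge ang',np.degrees(np.arctan2(*(l[1]-l[0])[::-1])))
for n in('shaker','jar','tin'):
    m=np.load(f'top_{n}.npy');print(n,unproj('top',np.argwhere(m)[:,::-1].mean(0),q.x[2]).round(),unproj('top',np.argwhere(m)[:,::-1].max(0),q.x[2]).round())
E
python3 m3.py
```

```text
left line px at rows 140,286 [np.float32(175.0243), np.float32(173.56984)] rms 0.21649391733292855
[382.2 154.3  59.2]
[738.5 159.6  45.8]
[ 729.6 -339.7   42.9]
[ 387.7 -346.5   37. ]
[ 5.62708e+02 -9.23380e+01  4.57580e+01  1.50000e-02] 0.8410682447262492 [0.8, 2.1, -0.1, 0.3, 0.9, 0.2, 0.5, 0.2, -0.8, 5.7, -1.0, -0.0, -6.5, -1.8, 0.8, -1.4]
45 [[383.8, 157.2], [740.1, 160.2]] edge ang 0.48069873320038115
50 [[384.2, 156.2], [738.4, 159.2]] edge ang 0.4806987332003761
45.75793117765911 [[383.9, 157.0], [739.9, 160.0]] edge ang 0.48069873320038187
shaker [[706.  70.]] [[676.  49.]]
jar [[ 721. -241.]] [[ 681. -275.]]
tin [[705. -86.]] [[ 657. -131.]]
```

```bash
python3 - <<'E'
from h import *
th=0.6
for yaw in(90+th,-90+th):
    q=solve_ik([520,-195,180],[180,0,yaw]);print(yaw,None if q is None else np.round(q))
    if q is not None and abs(q[5])<140: A=[180,0,yaw]
goto([520,-195,180],A); print(get_obs()['t'])
move_l([520,-195,70],A,150); wait(.3)
f0=np.array(get_obs()['wrist_force']);z=70;print(get_obs()['t'],f0)
while z>30:
    z-=2 ;move_l([520,-195,z],A,25)
    o=get_obs();f=np.array(o['wrist_force'])-f0
    if f[2]>3: break
print(z,o['tcp_pos'],f,o['t'])
move_l([520,-195,z+3],A,30);wait(.2);o=get_obs();print(o['tcp_pos'],o['wrist_force']-f0,o['t'],A)
cv2.imwrite('pics/s1.png',cv2.resize(get_image('side')[150:310,140:400],None,fx=3,fy=3)[...,::-1])
E
```

```text
90.6 [-28.   7. 105.   0.  69. -28.]
-89.4 None
3.45
4.6333 [-0.61228142 -0.39057889 -0.11063674]
36 [ 520.46542371 -195.22410364   36.87590186] [0.19487219 1.06414978 4.70225106] 8.8833
[ 519.75073077 -194.86269255   38.65970025] [-0.38203295  1.06303559 -0.72661814] 9.3333 [180, 0, 90.6]
```

View pics/s1.png

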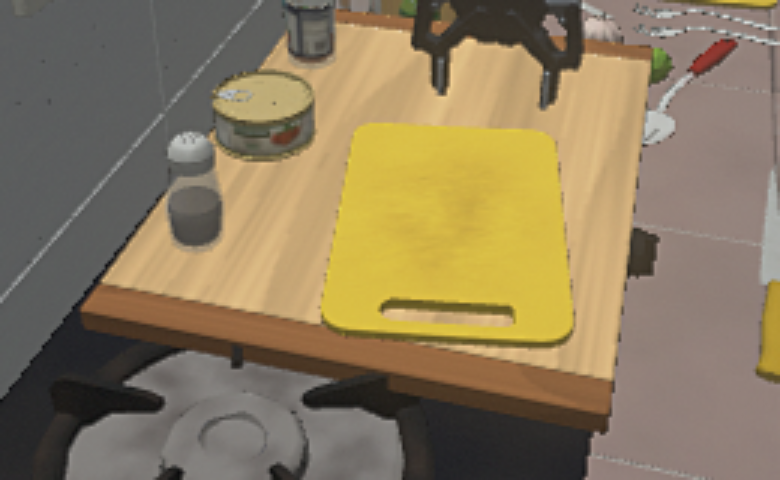

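```bash
cat > st.py <<'E'
from h import *
def state(tag=None):
    im=get_image('top');b=board(im,'top',59.5);th=np.radians(b[4])
    s=b[:2]+130*np.array([-np.sin(th),np.cos(th)])
    edge=156.3+(s[0]-384)*.0085
    o=get_obs();print('board',b.round(1),'slot',s.round(1),'overhang',round(s[1]-edge,1),'tcp',np.round(o['tcp_pos'],1),'F',np.round(o['wrist_force'],1),'t',o['t'])
    if tag: cv2.imwrite(f'pics/{tag}.png',cv2.resize(im[120:320,120:400],None,fx=2.8,fy=2.8)[...,::-1])
    return s[1]-edge,b
E
python3 - <<'E'
from st import *
A=[180,0,90.6]
move_l([520,-195,40.5],A,50)
move_l([520,-110,40.5],A,60);state()
move_l([519,-55,40.5],A,40);wait(.2);state('p1')
E
```

```text
board [525.6  38.4 171.3 261.1   6.8] slot [510.3 167.5] overhang 10.2 tcp [ 520.  -110.    40.5] F [-1.3 -1.7 -0. ] t 11.25
board [539.2 104.5 174.2 220.8  -0.7] slot [540.7 234.5] overhang 76.8 tcp [519.1 -55.   40.6] F [ 0.  -0.2  0.2] t 13.025
```

View pics/p1.png

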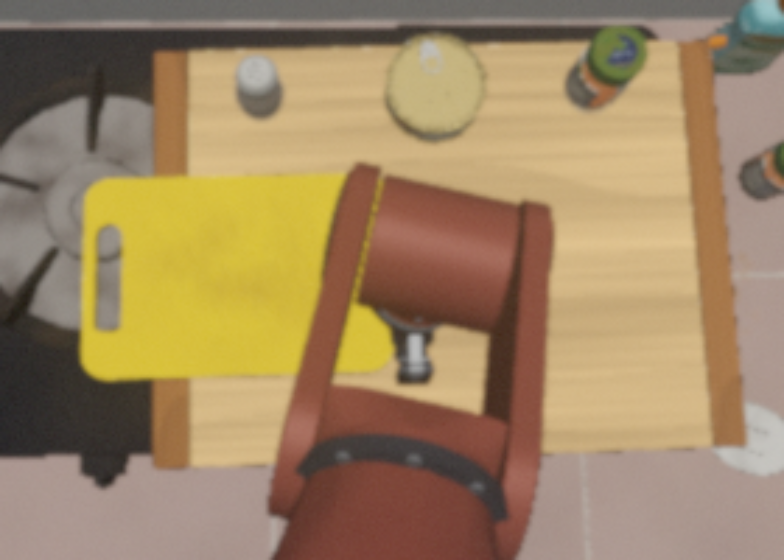

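```bash
python3 - <<'E'
from st import *
A=[180,0,90.6]
move_l([519,-42,40.5],A,25);wait(.3)
move_l([519,-75,41.5],A,80);move_l([519,-200,200],A,200);wait(.3)
state('p2')
b=board(get_image('side'),'side',59);print(b.round(1))
E
```

```text
board [5.404e+02 9.940e+01 1.733e+02 2.605e+02 5.000e-01] slot [539.2 229.3] overhang 71.7 tcp [ 518.8 -199.5  199.4] F [ 0.8 -0.2 -0.1] t 16.0667
[539.4 104.5 170.8 263.8   0.7]
```

View pics/p2.png

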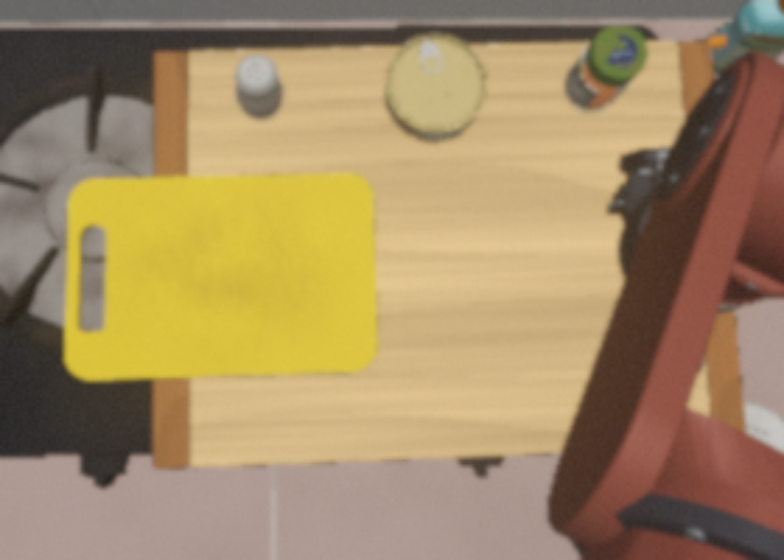

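The board lies square, its slot end at crop column about 66 and the cover's left edge at about 153. That is roughly 71 mm of overhang. The shaker, tin and jar show at the same pixels as before and the gripper is clear.

```bash
python3 -c "
from station import *
print(sign_off())"
```

```text
the job is handed in; nothing more can be done
None
```

I pushed the board until its slot end hung about 71 mm past the cover's left edge, square to it within about 0.5°, left the shaker, jar and tin in place, and handed the job in at about 16 s; no verdict came back.

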